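# Stack a layered blank in the ratchet nest and hold the lever at the third click

### The job

Finish the layered blank in the ratchet nest: set the copper spacer ring squarely on the brass base that already sits in the nest, then the pale metal top disc squarely on the ring. Then take the red upright handle of the ratchet lever and swing it off its stop (clockwise seen from above, which closes the nest's jaw) by exactly three clicks counted by feel, never pushing it over a fourth, and finish still holding the lever resting in the third notch: it springs back if let go. Leave the brown bottle and the tin where they are.

Things in the scene. Friction and masses are not known exactly. Their poses are not given: they have to be found in the camera images.
- fixture: the ratchet nest, a dark steel plate 12 mm thick screwed to the bench. Origin on the bench under the nest's centre; x points from the nest to the fixed vee jaw, z up, the lever is on the -y side. Aluminium vee jaws (tops 46 mm above the bench) stand on +x (fixed) and -x (moving, 7 mm back at the start); a low blue cover, 28 mm high, links the lever to the moving jaw
- nest (a point): centre of the nest's floor, 12 mm above the bench; axes as the fixture's. Grip parts across y: on the +y and -y sides the nest is open for fingers (50 mm free beside a part, only the 12 mm plate below), while within 12 mm of the centre in x no jaw stands beside a part
- base_center (a point): centre of the brass base, a round 50 mm x 16 mm high, loose in the nest on the 12 mm plate (top at 28 mm); the point is half-way up. At the start it has some 2 mm of play to every jaw face; the closing jaw then pushes the stack together, and at the third click about 1 mm of play is left
- spacer_center (a point): centre (half-way up) of the copper spacer ring, 50 mm outside, 22 mm hole, 12 mm high, flat on the bench
- disc_center (a point): centre (half-way up) of the pale aluminium top disc with a dark round face, 50 mm x 10 mm high, flat on the bench. Spacer and disc change places from start to start
- handle (a point): middle of the lever's red upright handle, a plain round post 16 mm across, from 40 to 95 mm above the bench (the point is at 70 mm), on the end of a steel arm 95 mm long whose top is 40 mm above the bench
- pivot (a point): point on the lever's upright hinge axis, at the same height as the middle of the handle; the handle runs on a level circle of radius 95 mm round it
- lever (a joint): lever angle, rad: 0 at its stop, growing clockwise seen from above, to 1.0 at most. A spring drives it back (3.7 N at the handle at 0, 5.7 N at 0.7; gripping the handle adds 0 to 2 N of friction). Per click the push needed jumps up 4 to 5 N as the pawl meets a tooth, falls steadily by as much over the crest (the click) and down into the notch, and jumps up again at the notch's bottom
- sector: brass sector with five upright steel pins (the teeth) under the lever. Origin on the hinge axis at bench level; x points to the third notch, where the lever's arm lies along it. Crests are 0.21 rad apart (20 mm at the handle), the first 0.11 to 0.23 rad from the stop (differs from start to start); each notch's bottom is 0.105 rad past its crest
- amber_bottle: brown bottle with black cap, 42 mm across, 76 mm high; origin under its centre; leave alone
- ring_tin: round aluminium tin 76 mm across, 32 mm high; origin under its centre; leave alone
Not all that is in view belongs to the job. Of the things that look like the part that bears spacer_center, the middle-sized one is meant. What is shaped like the part that bears disc_center but blue is not meant.

How it is judged:
By the outcome, as a careful person would: the job done as asked, in the order asked, and still so for the second after the job is handed in, while the arm keeps its last pose, push and grip.
It also fails if it takes over 69 s, if anything falls off the work surface, if the arm or the gripper's body presses on something with over 40 N, if the wrist force passes 120 N, or if a joint passes its speed limit or range.

### The arm

A 7-joint arm with a two-finger parallel gripper is mounted at the origin on the work surface; the furniture and walls round the work are solid. World frame = base frame: x ahead of the robot, y to its left, z up, the work surface at z = 0. Lengths are in m, angles in rad, forces in N, time in s.
With the tool pointing down it reaches from about 0.425 to 0.925 m from the base axis. Payload 6.8 kg.
Tool frame: the origin (TCP) lies on the centre line of the jaws, within the pads' length; the fingertips stand 14 mm ahead of it and the grasp point (between the pads) lies 5 mm behind it (r.tips_ahead is the distance from the TCP to the fingertips, in m); z points along the fingers, y is the line along which they close (so a half turn about z gives the same grasp; the last joint's range is limited). The gripper opens to 85 mm and grips with 20 to 120 N. Pads are 22 mm wide; open, the fingers measure 114 mm over their backs; the gripper's body (76 mm by 85 mm) begins 54 mm behind the grasp point. The pads swing forward as they close: fully open they stand 13 mm farther back than shut.
Start: joints at [-1.351, 0.477, 0.022, 1.555, -0.011, 1.109, -0.083], TCP at [0.217, 0.639, 0.221] pointing down, gripper open.
Joint ranges: [-2.96, 2.96], [-0.34, 2.1], [-1.41, 1.46], [0.24, 2.44], [-1.37, 4.51], [0.17, 1.92], [-2.96, 2.96]. Speed limits (rad/s): [2.39, 2.39, 3.14, 3.14, 3.14, 3.14, 3.14].

### API

Orientations are given as a rotation vector (axis times angle).
In Python, from bench import r, eyes gives the robot as it stands.
- The arm moves only by the tool step_arm, never from a script. Its argument "rows" is a list of rows, each a list of 6 numbers: the shift along the world's x, y, z in units of 60 cm (1.0 is 60 cm), then the turn, a rotation vector about the world's x, y, z in units of pi rad (1.0 is pi rad). In form: [[x, y, z, rx, ry, rz], ...]. A call has 1 to 5 rows; each row is the pose to reach, as a shift and turn from the pose commanded when the call began, turning the shorter way round; what a row does not reach only later rows make up. A row lasts 1/12 s, in which the tool goes at most 41.7 mm and 7.16 degrees, less where a joint would pass 70% of its speed; a pose out of reach is approached as far as the arm can. A call with a number of a shift or a turn outside -1 to 1 is refused whole. A call with a gripper value outside its range is refused whole. "jaw" is the closure, from 0 (fully open) to 1 (shut), set as the call begins (left out, the last holds). The fingers move at their own pace and stop on an object; "squeeze" is the grip in N (left out, the last holds). Time passes only in rows, so rows that repeat a pose let the fingers close. It gives the time, the measured TCP pose, the force, the opening and the grip force at its end, in the units of the state.
- r.get_obs(): the state, without advancing time (a new reading comes with each control period).
- eyes.grab_frame(name): name is "side" or "top"; returns the picture (480x640x3 uint8, red, green, blue); there is no depth.
- eyes.camera_info(name): a dict with "mtx" (3x3 intrinsics, pixels), "k1" (the pictures are not rectified: a ray, as slopes to the right and down, at radius r is drawn at 1 + k1 r^2 times it, then the intrinsics apply), "extrinsics" (4x4, takes a point from camera to world coordinates). Camera axes: x right, y down, z forward; pixel columns grow to the right and rows downward; lengths in m; the calibration is good to about 2 mm. A picture is of the moment at which its call begins. camera_info takes no time and is no camera call.
- r.hand_in(): hands the job in; it is judged then, once.
The state is a dict: "clock": time; "joints": joint angles; "qvel": joint speeds; "tau": joint torques, N m; "tcp_pos": TCP position; "orientation": TCP orientation; "contact_force": force on the tool from outside, world axes, zero at the start; "moment": the same for the moment, N m; "grip_width": finger opening in m; "gripper_force": force on a finger pad.
Only numpy, scipy, OpenCV 4.12 (cv2) and the standard library are available. Lean on these libraries where they do the work, as an engineer would, in place of code of your own. Each camera call takes 0.05 s, during which the arm holds its last target. There are 200 camera calls.

## Working session

There is one attempt and no reset: what is moved stays moved. The work goes in short steps, Python scripts to look and compute and a tool call to move; the robot and the scene stay as the last step left them, time stands still between calls to the robot, and variables do not carry over. Pictures are saved under pics/ and viewed, at most 10 in all, crops included, and the job is handed in when it is done.

Besides the shell and the picture viewer there is one more tool, called in YAML: its name, and indented under it one key for each argument. step_arm: Moves the arm, as the interface text tells. Shifts and turns lie within -1 to 1; 1 stands for 60 cm of shift or pi rad of turn. Its arguments: {"type":"object","properties":{"rows":{"type":"array"},"jaw":{"type":"number"},"squeeze":{"type":"number"}},"required":["rows"]}

```bash
mkdir -p pics; ls
python3 - <<'E'
from bench import r,eyes
import cv2
for n in("top","side"):
    cv2.imwrite(f"pics/{n}0.png",eyes.grab_frame(n)[:,:,::-1]); i=eyes.camera_info(n);print(n,i)
print(r.get_obs(), r.tips_ahead)
E
```

```text
pics
top {'mtx': array([[482.49594492,   0.        , 327.45738641],
       [  0.        , 482.49594492, 242.3449561 ],
       [  0.        ,   0.        ,   1.        ]]), 'k1': -0.1122649763380403, 'extrinsics': array([[ 6.66413312e-04, -9.91703169e-01,  1.28547188e-01,
         3.36544310e-01],
       [-9.99384527e-01, -5.16902811e-03, -3.46965069e-02,
         3.12559526e-01],
       [ 3.50730999e-02, -1.28444949e-01, -9.91096248e-01,
         9.26448451e-01],
       [ 0.00000000e+00,  0.00000000e+00,  0.00000000e+00,
         1.00000000e+00]])}
side {'mtx': array([[509.41413297,   0.        , 312.51965387],
       [  0.        , 509.41413297, 239.10086662],
       [  0.        ,   0.        ,   1.        ]]), 'k1': -0.0922510966449448, 'extrinsics': array([[-0.99770926, -0.02111103,  0.06426946,  0.40941173],
       [-0.06744277,  0.38434499, -0.92072276,  1.09017372],
       [-0.00526424, -0.92294813, -0.38488834,  0.41483026],
       [ 0.        ,  0.        ,  0.        ,  1.        ]])}
{'clock': 0.1, 'joints': array([-1.35108074,  0.47772431,  0.0223492 ,  1.55634153, -0.01149167,
        1.10929113, -0.08305899]), 'qvel': array([-1.17981970e-03, -2.74969604e-03, -5.24173494e-04, -2.56170632e-03,
       -2.09560684e-03,  5.96261564e-04, -1.00795071e-05]), 'tau': array([ 4.02025500e-03, -5.97756529e+01,  1.61346808e+00, -2.81952631e+01,
        1.28492620e-02,  5.06685217e-03,  2.19750984e-05]), 'tcp_pos': array([0.21717608, 0.638535  , 0.22032313]), 'orientation': array([-5.12514672e-01, -3.09936387e+00,  2.56049027e-03]), 'contact_force': array([0.15074846, 0.19243979, 0.53210007]), 'moment': array([ 0.05390509,  0.04093466, -0.03537244]), 'gripper_force': 0.0, 'grip_width': 0.0852735377540301} 0.014
```

View pics/top0.png

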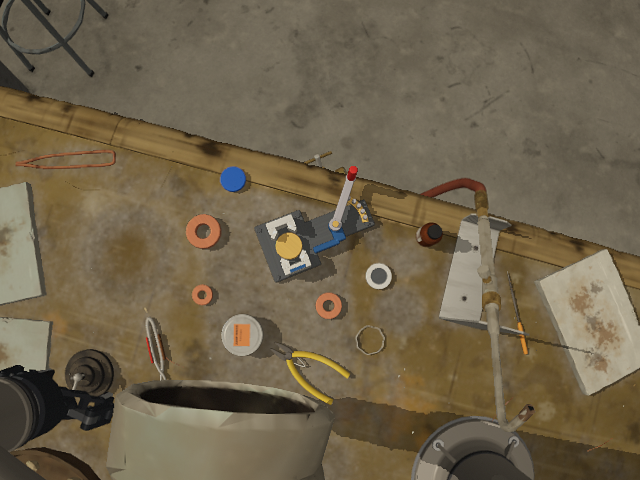

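View pics/side0.png

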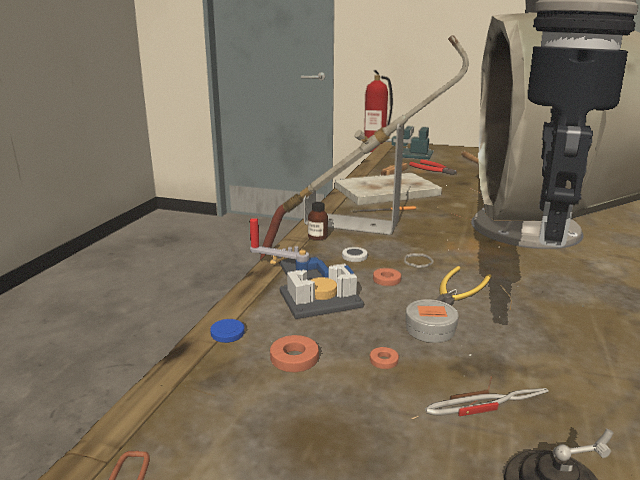

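Shown: the ring candidates are large (203,232), middle (328,306) and small (202,295), so I choose the middle one. The disc candidates are pale (379,276) and blue (232,179), so I choose the pale one. The nest is at about (289,246), the handle top at (353,170) and the pivot at about (336,225). Next is a close crop.

```bash
cat > h.py <<'E'
import numpy as np, cv2
from bench import r,eyes
def ray(n,uv):
    i=eyes.camera_info(n); p=cv2.undistortPoints(np.array([[uv]],float),i["mtx"],np.array([i["k1"],0,0,0.]))[0,0]
    E=i["extrinsics"]; return E[:3,3],E[:3,:3]@np.array([p[0],p[1],1])
def onz(n,uv,z):
    o,d=ray(n,uv); return (o+d*(z-o[2])/d[2])
def proj(n,P):
    i=eyes.camera_info(n);E=np.linalg.inv(i["extrinsics"])
    return cv2.projectPoints(np.array([P],float),cv2.Rodrigues(E[:3,:3])[0],E[:3,3],i["mtx"],np.array([i["k1"],0,0,0.]))[0][0,0]
def crop(n,x0,y0,w,h,k,out):
    im=eyes.grab_frame(n)[y0:y0+h,x0:x0+w,::-1]
    im=cv2.resize(im,None,fx=k,fy=k,interpolation=cv2.INTER_CUBIC); cv2.imwrite(out,im)
E
python3 - <<'E'
from h import *
crop("top",245,163,210,160,3.75,"pics/c1.png")
crop("side",240,200,180,120,4.4,"pics/c2.png")
E
```

```text
(no output)
```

View pics/c1.png

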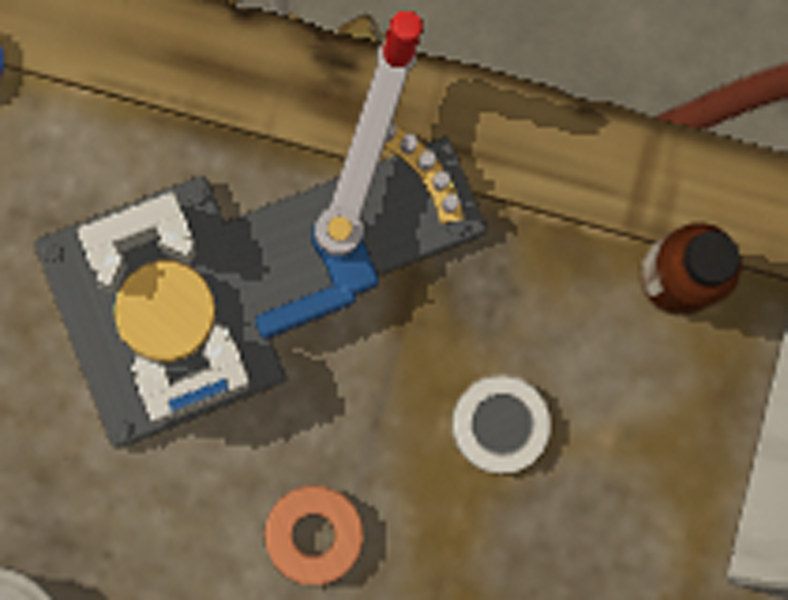

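View pics/c2.png

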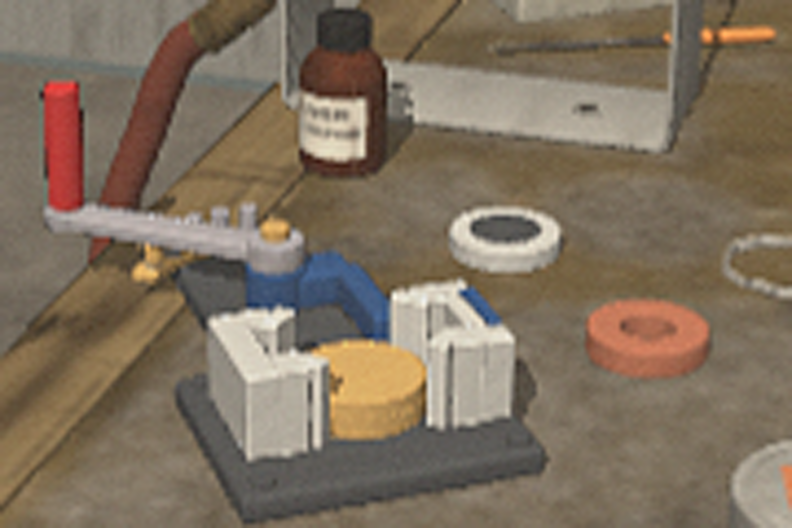

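Crop pixels in c1: disc (502,425), ring (314,535), base top (164,311), handle top (407,24), pivot cap (340,229), pins to the right of the arm. Crop pixels in c2: disc (505,233), ring (649,331), base top (370,371), handle top (62,88). The chosen ring and disc match the description.

Run:
```python
from h import *
T=lambda u,v:((u+.5)/3.75+244.5,(v+.5)/3.75+162.5)
S=lambda u,v:((u+.5)/4.4+239.5,(v+.5)/4.4+199.5)
for n,t,s,z in[("disc",(502,425),(505,233),.010),("ring",(314,535),(649,331),.012),("base",(164,311),(370,371),.028),("handle",(407,24),(62,88),.095),("pivot",(340,229),(275,231),.046),("armend",(397,62),(62,212),.04),
 ("platecorner--",(120,445),(247,518),.012),("platecorner+-",(38,243),(183,392),.012),("platecorner++",(205,180),(183,392),.012),("plc",(284,378),(545,465),.012),("bottle",(713,255),(347,20),.076),
 ("far plate corner R",(485,228),(275,231),.012),("jawfixed topL",(80,240),(212,340),.046),("jawfixed R",(180,195),(295,315),.046),("jawm L",(155,418),(515,335),.046),("jawm R",(246,380),(515,335),.046),
 ("pin1",(409,143),(0,0),.036),("pin4",(451,203),(0,0),.036)]:
    print(n,onz("top",T(*t),z).round(4),onz("side",S(*s),z).round(4))
```

```text
disc [0.3912 0.1829 0.01  ] [0.3913 0.185  0.01  ]
ring [0.3356 0.2788 0.012 ] [0.3346 0.2823 0.012 ]
base [0.4466 0.3544 0.028 ] [0.443  0.3532 0.028 ]
handle [0.5764 0.2377 0.095 ] [0.5748 0.2399 0.095 ]
pivot [0.4856 0.2672 0.046 ] [0.4854 0.2687 0.046 ]
armend [0.5724 0.238  0.04  ] [0.5774 0.241  0.04  ]
platecorner-- [0.3804 0.3766 0.012 ] [0.4812 0.4331 0.012 ]
platecorner+- [0.4832 0.4198 0.012 ] [0.5143 0.3439 0.012 ]
platecorner++ [0.5165 0.3349 0.012 ] [0.5143 0.3439 0.012 ]
plc [0.4147 0.294  0.012 ] [0.3787 0.3912 0.012 ]
bottle [0.4692 0.0886 0.076 ] [0.4663 0.0915 0.076 ]
far plate corner R [0.4924 0.1907 0.012 ] [0.4924 0.193  0.012 ]
jawfixed topL [0.4794 0.3952 0.046 ] [0.4999 0.3666 0.046 ]
jawfixed R [0.5022 0.3463 0.046 ] [0.4714 0.3444 0.046 ]
jawm L [0.392  0.3574 0.046 ] [0.39   0.3564 0.046 ]
jawm R [0.4107 0.3132 0.046 ] [0.39   0.3564 0.046 ]
pin1 [0.5315 0.2318 0.036 ] [ 0.6629 -0.0508  0.036 ]
pin4 [0.5009 0.2109 0.036 ] [ 0.6629 -0.0508  0.036 ]
```

step_arm:
  rows:
    - [0.1967, -0.5983, -0.1667, 0, 0, -0.269]
    - [0.1967, -0.5983, -0.1667, 0, 0, -0.269]
    - [0.1967, -0.5983, -0.1667, 0, 0, -0.269]
    - [0.1967, -0.5983, -0.1667, 0, 0, -0.269]
    - [0.1967, -0.5983, -0.1667, 0, 0, -0.269]
  jaw: 0.22
  squeeze: 25

```text
clock: 0.62
tcp_pos: [0.2805, 0.4457, 0.1674]
orientation: [-1.449, -2.787, -0.0]
contact_force: [-0.0, -0.3, 0.2]
grip_width: 0.0668
gripper_force: 0.0
```

step_arm:
  rows:
    - [0.0908, -0.277, -0.079, 0, 0, -0.07]
    - [0.0908, -0.277, -0.079, 0, 0, -0.07]
    - [0.0908, -0.277, -0.079, 0, 0, -0.07]
    - [0.0908, -0.277, -0.079, 0, 0, -0.07]
    - [0.0908, -0.277, -0.079, 0, 0, -0.07]

```text
clock: 1.03
tcp_pos: [0.3349, 0.275, 0.1191]
orientation: [1.745, 2.612, -0.007]
contact_force: [-0.1, -0.8, -1.2]
grip_width: 0.0667
gripper_force: 0.0
```

step_arm:
  rows:
    - [0, 0, -0.06, 0, 0, 0]
    - [0, 0, -0.115, 0, 0, 0]
    - [0, 0, -0.145, 0, 0, 0]
    - [0, 0, -0.16, 0, 0, 0]
    - [0, 0, -0.16, 0, 0, 0]

```text
clock: 1.45
tcp_pos: [0.3339, 0.2806, 0.0231]
orientation: [-1.738, -2.617, 0.005]
contact_force: [0.3, 0.1, 1.9]
grip_width: 0.0665
gripper_force: 0.0
```

Run:
```python
from h import *
o=r.get_obs();R=cv2.Rodrigues(o["orientation"])[0];print(o["tcp_pos"],R[:,1],np.degrees(np.arctan2(R[1,1],R[0,1])),o["joints"],o["contact_force"])
crop("side",290,200,180,130,4.4,"pics/c3.png")
```

```text
[0.33389056 0.28062342 0.02307447] [ 0.921826    0.38759222 -0.00301629] 22.80487276498488 [-1.0196636   0.42696885  0.21167557  2.2677591  -0.19425721  0.4663193
 -0.25422341] [0.33457244 0.13762024 1.9373379 ]
```

View pics/c3.png

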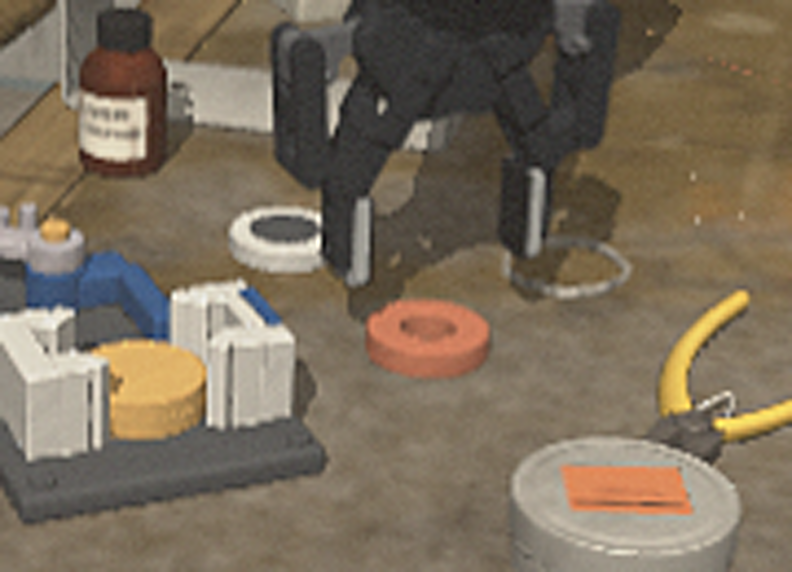

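Run:
```python
from h import *
o=r.get_obs();t=o["tcp_pos"];R=cv2.Rodrigues(o["orientation"])[0]
print(o["clock"],t,o["joints"],R[:,2])
for s in(-1,1):
  for ah in (.014,.005,0,-.01):
    P=t+R@np.array([0,s*.0335,ah]);p=(proj("side",P)-[290,200])*4.4;print(s,ah,P.round(4),p)
```

```text
1.5 [0.33454147 0.28130452 0.02420094] [-1.02017148  0.42483685  0.21240113  2.26674413 -0.1937687   0.4675071
 -0.25463909] [-9.08919574e-04 -1.14934049e-03 -9.99998926e-01]
-1 0.014 [0.3036 0.2683 0.0102] [501.33870087 319.45603215]
-1 0.005 [0.3037 0.2683 0.0192] [502.78060952 299.47571589]
-1 0 [0.3037 0.2683 0.0242] [503.58395122 288.3067638 ]
-1 -0.01 [0.3037 0.2683 0.0342] [505.19546417 265.82066805]
1 0.014 [0.3654 0.2943 0.0102] [350.97355627 345.13996113]
1 0.005 [0.3654 0.2943 0.0192] [351.85144694 324.78166707]
1 0 [0.3654 0.2943 0.0242] [352.34054805 313.39911447]
1 -0.01 [0.3654 0.2943 0.0342] [353.3216777  290.47797839]
```

Run:
```python
from h import *
a=eyes.grab_frame("top")[230:380,250:400,::-1]; b=eyes.grab_frame("side")[200:350,320:470,::-1]
cv2.imwrite("pics/c4.png",cv2.resize(np.hstack([a,b]),None,fx=2.66,fy=2.66,interpolation=cv2.INTER_CUBIC))
o=r.get_obs();t=o["tcp_pos"];R=cv2.Rodrigues(o["orientation"])[0];print(t)
for s in(-1,1):
  for ah in (.014,-.014,-.06):
    P=t+R@np.array([0,s*.0335,ah]);print(s,ah,(proj("top",P)-[250,230])*2.66,(proj("side",P)-[320,200])*2.66+[399,0])
```

```text
[0.33531423 0.28224459 0.02542521]
-1 0.014 [221.80035007 244.4884413 ] [621.33221993 192.22544842]
-1 -0.014 [223.78432578 245.97248109] [624.11897708 154.22147122]
-1 -0.06 [227.33089631 248.6249369 ] [628.76399938  89.73231402]
1 0.014 [185.25396093 156.92107333] [530.28711924 207.50712286]
1 -0.014 [186.07765337 155.64541353] [532.01389775 168.76430041]
1 -0.06 [187.54943237 153.36598365] [534.89300837 102.95014641]
```

View pics/c4.png

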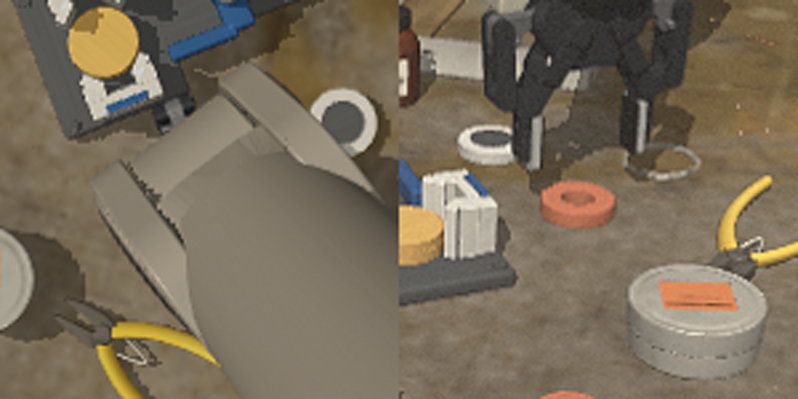

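The ring's xy agrees with the tool axis. The fingertips are still above the ring, so I descend while watching the force.

step_arm:
  rows:
    - [0, 0, -0.008, 0, 0, 0]
    - [0, 0, -0.015, 0, 0, 0]
    - [0, 0, -0.018, 0, 0, 0]
    - [0, 0, -0.018, 0, 0, 0]

```text
clock: 1.93
tcp_pos: [0.3346, 0.2816, 0.0136]
orientation: [-1.738, -2.617, 0.0]
contact_force: [0.1, -0.1, 0.6]
grip_width: 0.0668
gripper_force: 0.0
```

Run:
```python
from h import *
o=r.get_obs();t=o["tcp_pos"];R=cv2.Rodrigues(o["orientation"])[0];print(t,o["contact_force"],o["grip_width"])
crop("side",350,190,100,100,6,"pics/c5.png")
for s in(-1,1):
  for ah in (.014,.005,-.005):
    P=t+R@np.array([0,s*.0335,ah]);print(s,ah,(proj("side",P)-[350,190])*6)
```

```text
[0.33456132 0.28156612 0.01359448] [ 0.12764689 -0.06530831  0.62077325] 0.06676284787012678
-1 0.014 [321.2670037 527.9935323]
-1 0.005 [323.24579569 500.98217378]
-1 -0.005 [325.45314516 470.7169445 ]
1 0.014 [117.11078498 563.42524662]
1 0.005 [118.32619155 535.90850742]
1 -0.005 [119.68202521 505.06853253]
```

View pics/c5.png

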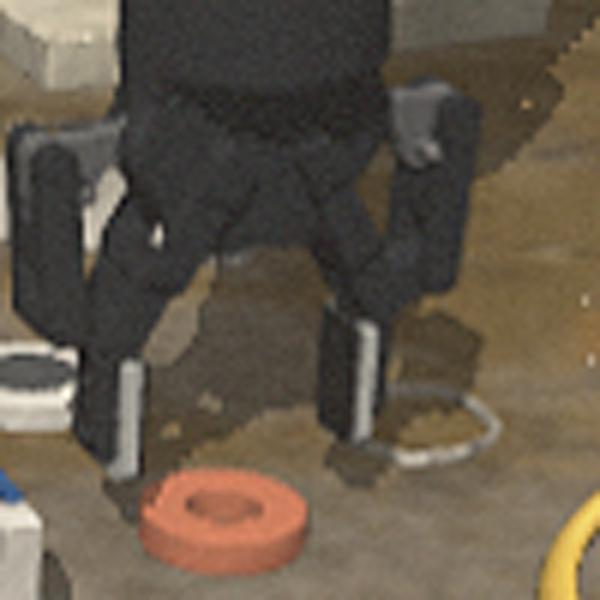

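Run:
```python
from h import *
for z in(.002,.01):
  a,b=[onz("side",(350+u/6,190+v/6),z) for u,v in((112,478),(345,440))];print(z,a,b,np.linalg.norm(a-b))
print(onz("side",(350+225/6,190+507/6),.012))
# knuckle in top: crop4 (175,115)
print([onz("top",(250+175/2.66,230+115/2.66),z) for z in(.02,.06,.1)])
```

```text
0.002 [0.365289  0.2427782 0.002    ] [0.29091625 0.21156878 0.002     ] 0.0806556577445231
0.01 [0.36614403 0.25919939 0.01      ] [0.2932125  0.22859476 0.01      ] 0.07909267818309722
[0.33383836 0.2809473  0.012     ]
[array([0.39546366, 0.30272866, 0.02      ]), array([0.39286365, 0.30316248, 0.06      ]), array([0.39026364, 0.3035963 , 0.1       ])]
```

step_arm:
  rows:
    - [0, 0, -0.006, 0, 0, 0]
    - [0, 0, -0.011, 0, 0, 0]
    - [0, 0, -0.011, 0, 0, 0]

```text
clock: 2.23
tcp_pos: [0.3345, 0.2813, 0.0066]
orientation: [-1.738, -2.617, 0.001]
contact_force: [-0.2, -0.1, -0.9]
grip_width: 0.0667
gripper_force: 0.0
```

step_arm:
  rows:
    - [0, 0, 0, 0, 0, 0]
    - [0, 0, 0, 0, 0, 0]
    - [0, 0, 0, 0, 0, 0]
  jaw: 0.45

```text
clock: 2.48
tcp_pos: [0.3348, 0.2815, 0.0071]
orientation: [1.738, 2.617, 0.0]
contact_force: [-0.2, -0.6, 0.4]
grip_width: 0.047
gripper_force: 0.0
```

step_arm:
  rows:
    - [0, 0, 0, 0, 0, 0]
    - [0, 0, -0.004, 0, 0, 0]
    - [0, 0, -0.008, 0, 0, 0]
    - [0, 0, -0.012, 0, 0, 0]
    - [0, 0, -0.012, 0, 0, 0]
  jaw: 0.25

```text
clock: 2.9
tcp_pos: [0.3345, 0.2813, -0.0006]
orientation: [-1.738, -2.617, 0.001]
contact_force: [-0.6, 0.3, 0.1]
grip_width: 0.0645
gripper_force: 0.0
```

step_arm:
  rows:
    - [0, 0, -0.004, 0, 0, 0]
    - [0, 0, -0.008, 0, 0, 0]
    - [0, 0, -0.011, 0, 0, 0]
    - [0, 0, -0.011, 0, 0, 0]

```text
clock: 3.23
tcp_pos: [0.3345, 0.2813, -0.0071]
orientation: [-1.738, -2.617, 0.001]
contact_force: [-0.3, 0.3, -0.3]
grip_width: 0.0642
gripper_force: 0.0
```

step_arm:
  rows:
    - [0, 0, 0, 0, 0, 0]
    - [0, 0, 0, 0, 0, 0]
    - [0, 0, 0, 0, 0, 0]
  jaw: 0.46

```text
clock: 3.48
tcp_pos: [0.3347, 0.2815, -0.0065]
orientation: [-1.738, -2.617, 0.0]
contact_force: [-0.9, -0.8, 4.1]
grip_width: 0.0478
gripper_force: 25.3
```

Run:
```python
from h import *
o=r.get_obs();print(o)
a=eyes.grab_frame("top")[200:350,250:400,::-1]; b=eyes.grab_frame("side")[190:290,350:450,::-1]
cv2.imwrite("pics/c6.png",np.hstack([cv2.resize(a,(380,380),interpolation=2),cv2.resize(b,(380,380),interpolation=2)]))
```

```text
{'clock': 3.4833, 'joints': array([-0.9906825 ,  0.49105716,  0.17840325,  2.27455094, -0.22148289,
        0.39129229, -0.22961622]), 'qvel': array([ 3.86213471e-04,  2.21551423e-04,  4.94185163e-04,  1.75227428e-03,
       -1.00336224e-03, -3.22581232e-03,  3.09888905e-05]), 'tau': array([-2.38188420e-02, -4.19045162e+01,  3.15774366e+00, -1.19157439e+01,
       -5.83010749e-02, -3.43766911e-01, -3.46076279e-02]), 'tcp_pos': array([ 0.33467563,  0.28150103, -0.00645713]), 'orientation': array([-1.73820039e+00, -2.61679332e+00,  4.13288638e-05]), 'contact_force': array([-0.88125528, -0.78855922,  4.10546451]), 'moment': array([-0.19967899,  0.17781815,  0.06847077]), 'gripper_force': 25.273666670545936, 'grip_width': 0.047810189072998076}
```

View pics/c6.png

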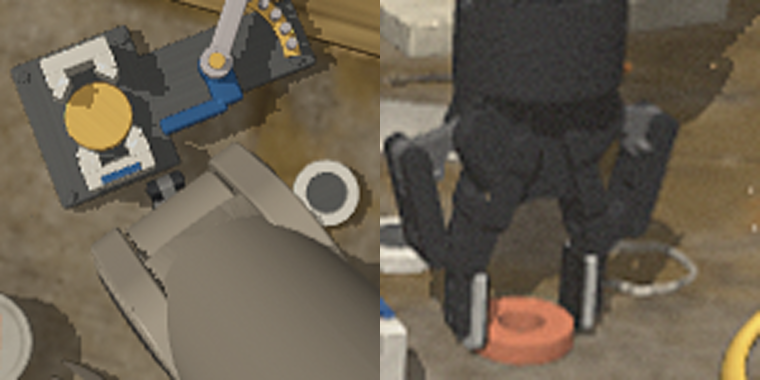

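Run:
```python
from h import *
C=lambda u,v:(350+(u-380)/3.8,190+v/3.8)
print("ring",onz("side",C(522,318),.012))
for z in(0.,.004,.01):
  a,b=[onz("side",C(*p),z) for p in((462,345),(576,328))];print(z,a,b,(a+b)/2,np.linalg.norm(a-b))
o=r.get_obs();print(cv2.Rodrigues(o["orientation"])[0])
im=cv2.imread("pics/c6.png");
s=eyes.grab_frame("side")
hsv=cv2.cvtColor(s,cv2.COLOR_RGB2HSV);m=((hsv[...,0]<12)&(hsv[...,1]>110)&(hsv[...,2]>120)).astype(np.uint8);m[:240]=0;m[300:]=0;m[:,:360]=0;m[:,430:]=0
ys,xs=np.nonzero(m);print(xs.min(),xs.max(),ys.min(),ys.max(),len(xs))
```

```text
ring [0.33385432 0.2777292  0.012     ]
0.0 [0.36142478 0.28327002 0.        ] [0.30669014 0.2628408  0.        ] [0.33405746 0.27305541 0.        ] 0.058422887725379055
0.004 [0.36188749 0.29105059 0.004     ] [0.30768063 0.27081836 0.004     ] [0.33478406 0.28093447 0.004     ] 0.057859545143440966
0.01 [0.36258157 0.30272144 0.01      ] [0.30916637 0.28278469 0.01      ] [0.33587397 0.29275307 0.01      ] 0.057014531270533894
[[-3.87679113e-01  9.21794393e-01 -4.95688102e-05]
 [ 9.21794392e-01  3.87679115e-01  4.62838374e-05]
 [ 6.18809743e-05 -2.77489743e-05 -9.99999998e-01]]
376 400 268 285 352
```

By image, the fingers hold the ring centred along fixture x. Their tips are about 4 mm above the bench, so at this closure they sit 10 mm above the reported TCP. Next I open slightly, turn 90° in place and re-grip across fixture y.

step_arm:
  rows:
    - [0, 0, 0, 0, 0, 0]
    - [0, 0, 0, 0, 0, 0.03]
    - [0, 0, 0, 0, 0, 0.07]
    - [0, 0, 0, 0, 0, 0.11]
    - [0, 0, 0, 0, 0, 0.15]
  jaw: 0.22

```text
clock: 4.05
tcp_pos: [0.3348, 0.2817, -0.0068]
orientation: [1.073, 2.952, 0.0]
contact_force: [0.6, 0.4, 0.2]
grip_width: 0.0666
gripper_force: 0.0
```

step_arm:
  rows:
    - [0, 0, 0, 0, 0, 0.039]
    - [0, 0, 0, 0, 0, 0.078]
    - [0, 0, 0, 0, 0, 0.117]
    - [0, 0, 0, 0, 0, 0.156]
    - [0, 0, 0, 0, 0, 0.195]

```text
clock: 4.47
tcp_pos: [0.3348, 0.2817, -0.0068]
orientation: [0.133, 3.139, 0.0]
contact_force: [-0.8, -0.3, -0.4]
grip_width: 0.0668
gripper_force: 0.0
```

step_arm:
  rows:
    - [0, 0, 0, 0, 0, 0.039]
    - [0, 0, 0, 0, 0, 0.078]
    - [0, 0, 0, 0, 0, 0.117]
    - [0, 0, 0, 0, 0, 0.155]
    - [0, 0, 0, 0, 0, 0.155]

```text
clock: 4.88
tcp_pos: [0.3348, 0.2815, -0.0068]
orientation: [0.624, -3.079, -0.001]
contact_force: [0.5, 0.3, -0.1]
grip_width: 0.0667
gripper_force: 0.0
```

step_arm:
  rows:
    - [0, 0, 0, 0, 0, 0]
    - [0, 0, 0, 0, 0, 0]
    - [0, 0, 0, 0, 0, 0]
    - [0, 0, 0, 0, 0, 0]
  jaw: 0.48
  squeeze: 30

```text
clock: 5.22
tcp_pos: [0.3348, 0.2815, -0.0063]
orientation: [-0.612, 3.081, -0.001]
contact_force: [-1.5, -1.4, 7.5]
grip_width: 0.0482
gripper_force: 29.6
```

Run:
```python
from h import *
o=r.get_obs();R=cv2.Rodrigues(o["orientation"])[0];print(o["tcp_pos"],R[:,2],np.degrees(np.arctan2(R[1,1],R[0,1])),o["joints"],o["contact_force"])
```

```text
[ 0.33477829  0.28147896 -0.00630488] [ 2.93373845e-04 -2.91122602e-04 -9.99999915e-01] 112.48366966194976 [-0.6528949   0.49006086 -0.2247062   2.25219131  0.25969476  0.42247515
  0.87356615] [-1.50427136 -1.38233968  7.46064609]
```

Now the ring is centred at the reported TCP. I release it and step aside, so that its exactly known position calibrates the cameras.

step_arm:
  rows:
    - [0, 0, 0, 0, 0, 0]
    - [0, 0, 0, 0, 0, 0]
    - [0, 0, 0.06, 0, 0, 0]
    - [0, 0.03, 0.12, 0, 0, 0]
    - [0, 0.1, 0.15, 0, 0, 0]
  jaw: 0.22

```text
clock: 5.63
tcp_pos: [0.3356, 0.3344, 0.084]
orientation: [0.607, -3.082, 0.004]
contact_force: [1.5, 0.2, -0.1]
grip_width: 0.0667
gripper_force: 0.0
```

step_arm:
  rows:
    - [-0.05, 0.35, 0, 0, 0, 0]
    - [-0.05, 0.35, 0, 0, 0, 0]
    - [-0.05, 0.35, 0, 0, 0, 0]
    - [-0.05, 0.35, 0, 0, 0, 0]
    - [-0.05, 0.35, 0, 0, 0, 0]

```text
clock: 6.05
tcp_pos: [0.3045, 0.5459, 0.0815]
orientation: [0.616, -3.081, 0.0]
contact_force: [1.1, 0.1, 0.3]
grip_width: 0.0666
gripper_force: 0.0
```

```bash
cat > fit.py <<'E'
from h import *
def ell(n,box,f,z,name):
    x0,y0,x1,y1=box; im=eyes.grab_frame(n)[y0:y1,x0:x1]
    k=8; im=cv2.resize(im,None,fx=k,fy=k,interpolation=cv2.INTER_CUBIC)
    hsv=cv2.cvtColor(im,cv2.COLOR_RGB2HSV).astype(int); m=f(hsv).astype(np.uint8)*255
    cs,_=cv2.findContours(m,cv2.RETR_EXTERNAL,cv2.CHAIN_APPROX_NONE); c=max(cs,key=cv2.contourArea)
    e=cv2.fitEllipse(cv2.convexHull(c)); ct=(np.array(e[0])+.5)/k-.5+[x0,y0]
    print(name,n,ct.round(2),(np.array(e[1])/k).round(2),onz(n,ct,z).round(4))
    cv2.ellipse(im,e,(0,255,0),1); return im[:,:,::-1]
E
python3 - <<'E'
from fit import *
print(r.get_obs()["tcp_pos"])
org=lambda h:((h[...,0]<14)&(h[...,1]>105)&(h[...,2]>110))
a=ell("top",(305,285,350,330),org,.012,"ring")
b=ell("top",(265,222,312,268),lambda h:(h[...,0]>14)&(h[...,0]<26)&(h[...,1]>100)&(h[...,2]>110),.028,"base")
c=ell("top",(355,255,400,300),lambda h:(h[...,2]>125)&(h[...,1]<50),.010,"disc")
d=ell("side",(360,255,420,300),org,.006,"ring")
e=ell("top",(335,160,365,190),lambda h:((h[...,0]<8)|(h[...,0]>172))&(h[...,1]>170),.095,"handle")
h=360
cv2.imwrite("pics/c7.png",cv2.resize(np.vstack([np.hstack([cv2.resize(x,(h,h)) for x in p]) for p in((a,b),(c,d))]),(600,600)))
E
```

```text
[0.30452529 0.54588002 0.08146374]
ring top [326.84 305.55] [26.45 27.02] [0.3351 0.2816 0.012 ]
base top [288.42 245.49] [26.58 27.18] [0.4468 0.3543 0.028 ]
disc top [378.25 275.7 ] [25.95 26.22] [0.3917 0.1834 0.01  ]
ring side [387.11 277.05] [18.68 29.91] [0.3341 0.2791 0.006 ]
handle top [351.87 172.68] [ 9.37 15.71] [0.5696 0.2401 0.095 ]
```

View pics/c7.png

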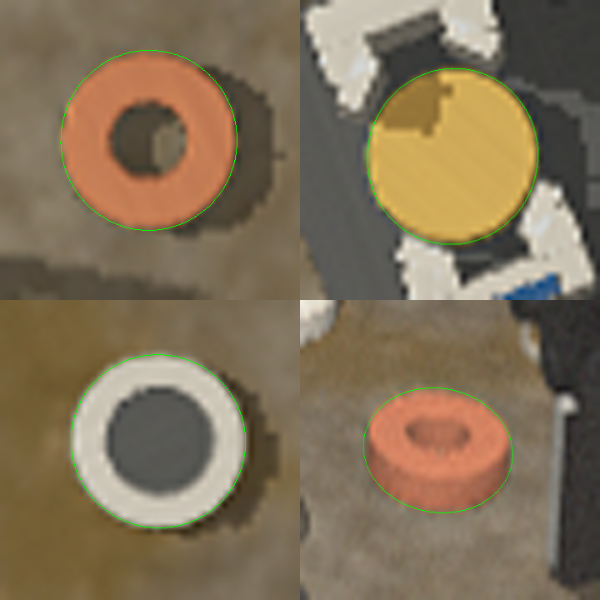

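Top camera reads the ring at (.3351,.2816) against a true (.3348,.2815), so its bias is negligible. That puts the base at (.447,.354) and the disc at (.3917,.1834). Next I go back and pick the ring.

step_arm:
  rows:
    - [0.0505, -0.4407, 0, 0, 0, 0]
    - [0.0505, -0.4407, 0, 0, 0, 0]
    - [0.0505, -0.4407, 0, 0, 0, 0]
    - [0.0505, -0.4407, 0, 0, 0, 0]
    - [0.0505, -0.4407, 0, 0, 0, 0]

```text
clock: 6.72
tcp_pos: [0.3291, 0.3329, 0.0816]
orientation: [0.613, -3.081, 0.002]
contact_force: [0.7, 0.2, 0.0]
grip_width: 0.0664
gripper_force: 0.0
```

step_arm:
  rows:
    - [0.009, -0.093, 0, 0, 0, 0]
    - [0.009, -0.093, 0, 0, 0, 0]
    - [0.009, -0.093, 0, 0, 0, 0]
    - [0.009, -0.093, 0, 0, 0, 0]

```text
clock: 7.05
tcp_pos: [0.3348, 0.2793, 0.0819]
orientation: [-0.611, 3.081, -0.001]
contact_force: [0.7, 0.7, 0.5]
grip_width: 0.0664
gripper_force: 0.0
```

step_arm:
  rows:
    - [0, 0.003, -0.06, 0, 0, 0]
    - [0, 0.003, -0.11, 0, 0, 0]
    - [0, 0.003, -0.135, 0, 0, 0]
    - [0, 0.003, -0.1475, 0, 0, 0]
    - [0, 0.003, -0.1475, 0, 0, 0]

```text
clock: 7.47
tcp_pos: [0.3334, 0.2835, -0.0081]
orientation: [0.62, -3.078, 0.001]
contact_force: [0.9, -0.3, -0.5]
grip_width: 0.0664
gripper_force: 0.0
```

step_arm:
  rows:
    - [0, 0, 0, 0, 0, 0]
    - [0, 0, 0, 0, 0, 0]

```text
clock: 7.63
tcp_pos: [0.3349, 0.2842, -0.0059]
orientation: [-0.618, 3.079, 0.002]
contact_force: [-0.2, -0.4, -0.5]
grip_width: 0.0665
gripper_force: 0.0
```

step_arm:
  rows:
    - [0, -0.0045, -0.001, 0, 0, 0]
    - [0, -0.0045, -0.001, 0, 0, 0]
    - [0, -0.0045, -0.001, 0, 0, 0]
    - [0, -0.0045, -0.001, 0, 0, 0]
    - [0, -0.0045, -0.001, 0, 0, 0]
  jaw: 0.5
  squeeze: 30

```text
clock: 8.05
tcp_pos: [0.3351, 0.2807, -0.0061]
orientation: [-0.617, 3.079, 0.001]
contact_force: [-0.6, -1.0, 10.0]
grip_width: 0.0483
gripper_force: 29.2
```

step_arm:
  rows:
    - [0, 0, 0.02, 0, 0, 0]
    - [0, 0, 0.06, 0, 0, 0]
    - [0, 0, 0.11, 0, 0, 0]
    - [0, 0, 0.13, 0, 0, 0]
    - [0, 0, 0.13, 0, 0, 0]

```text
clock: 8.47
tcp_pos: [0.3361, 0.2817, 0.0738]
orientation: [-0.616, 3.075, 0.005]
contact_force: [0.5, -0.7, -0.9]
grip_width: 0.0482
gripper_force: 31.2
```

step_arm:
  rows:
    - [0.06, 0.04, 0, 0, 0, 0]
    - [0.12, 0.08, 0, 0, 0, 0]
    - [0.17, 0.113, 0, 0, 0, 0]
    - [0.1865, 0.1225, 0, 0, 0, 0]
    - [0.1865, 0.1225, 0, 0, 0, 0]

```text
clock: 8.88
tcp_pos: [0.4492, 0.3553, 0.0702]
orientation: [-0.615, 3.079, 0.002]
contact_force: [-0.3, -0.2, -1.2]
grip_width: 0.048
gripper_force: 31.2
```

step_arm:
  rows:
    - [0, 0, -0.02, 0, 0, 0]
    - [0, 0, -0.04, 0, 0, 0]
    - [0, 0, -0.04, 0, 0, 0]
    - [0, 0, -0.04, 0, 0, 0]

```text
clock: 9.22
tcp_pos: [0.4442, 0.3523, 0.045]
orientation: [0.619, -3.077, 0.003]
contact_force: [0.6, 0.5, -0.5]
grip_width: 0.0483
gripper_force: 31.2
```

Run:
```python
from h import *
o=r.get_obs();R=cv2.Rodrigues(o["orientation"])[0];print(o["clock"],o["tcp_pos"],R[:,2],np.degrees(np.arctan2(R[1,1],R[0,1])),o["contact_force"])
```

```text
9.2167 [0.44419571 0.35234003 0.04499894] [-0.00302498 -0.00282314 -0.99999144] 112.73454053852419 [ 0.57757289  0.51309711 -0.4756803 ]
```

step_arm:
  rows:
    - [0, 0, 0, 0, 0, 0]
    - [0, 0, 0, 0, 0, 0]
    - [0, 0, 0, 0, 0, 0]

```text
clock: 9.47
tcp_pos: [0.4463, 0.354, 0.0471]
orientation: [-0.618, 3.08, 0.001]
contact_force: [0.3, 0.2, 0.0]
grip_width: 0.048
gripper_force: 31.2
```

step_arm:
  rows:
    - [0.001, 0.0005, -0.01, 0, 0, 0]
    - [0.001, 0.0005, -0.02, 0, 0, 0]
    - [0.001, 0.0005, -0.03, 0, 0, 0]
    - [0.001, 0.0005, -0.036, 0, 0, 0]
    - [0.001, 0.0005, -0.038, 0, 0, 0]

```text
clock: 9.88
tcp_pos: [0.4463, 0.3537, 0.0227]
orientation: [0.618, -3.079, 0.001]
contact_force: [0.4, 0.4, -1.3]
grip_width: 0.0481
gripper_force: 31.2
```

step_arm:
  rows:
    - [0, 0, 0, 0, 0, 0]
    - [0, 0, -0.002, 0, 0, 0]
    - [0, 0, -0.003, 0, 0, 0]
    - [0, 0, -0.003, 0, 0, 0]

```text
clock: 10.22
tcp_pos: [0.447, 0.3544, 0.0222]
orientation: [-0.618, 3.08, 0.0]
contact_force: [-0.3, -1.1, -1.2]
grip_width: 0.0482
gripper_force: 31.2
```

step_arm:
  rows:
    - [0, 0, -0.001, 0, 0, 0]
    - [0, 0, -0.002, 0, 0, 0]
    - [0, 0, -0.002, 0, 0, 0]

```text
clock: 10.47
tcp_pos: [0.447, 0.3544, 0.022]
orientation: [-0.618, 3.08, -0.0]
contact_force: [-3.3, -3.3, 10.6]
grip_width: 0.0481
gripper_force: 32.4
```

Contact at the expected height means the ring is seated on the base. I release it, rise and check from the top view.

step_arm:
  rows:
    - [0, 0, 0.001, 0, 0, 0]
    - [0, 0, 0.001, 0, 0, 0]
    - [0, 0, 0.03, 0, 0, 0]
    - [0, 0, 0.08, 0, 0, 0]
    - [0, 0, 0.11, 0, 0, 0]
  jaw: 0.2

```text
clock: 10.88
tcp_pos: [0.4472, 0.3546, 0.0884]
orientation: [-0.618, 3.079, 0.001]
contact_force: [0.3, -0.7, 0.1]
grip_width: 0.0681
gripper_force: 0.0
```

step_arm:
  rows:
    - [-0.06, -0.2, 0.02, 0, 0, 0]
    - [-0.06, -0.2, 0.02, 0, 0, 0]
    - [-0.093, -0.285, 0, 0, 0, 0]
    - [-0.093, -0.285, 0, 0, 0, 0]
    - [-0.093, -0.285, 0, 0, 0, 0]

```text
clock: 11.3
tcp_pos: [0.388, 0.1767, 0.0858]
orientation: [0.611, -3.077, 0.006]
contact_force: [-0.8, -0.0, -0.3]
grip_width: 0.0686
gripper_force: 0.0
```

Run:
```python
from fit import *
print(r.get_obs()["tcp_pos"])
org=lambda h:((h[...,0]<14)&(h[...,1]>105)&(h[...,2]>110))
x=ell("top",(265,222,312,268),org,.040,"ring");cv2.imwrite("pics/x1.png",x)
x=ell("side",(290,260,350,310),org,.034,"ring");cv2.imwrite("pics/x2.png",x)
```

```text
[0.38796288 0.17671985 0.08582186]
ring top [288.06 244.6 ] [26.82 27.04] [0.4469 0.3544 0.04  ]
ring side [321.51 280.35] [20.   31.79] [0.4466 0.3523 0.034 ]
```

step_arm:
  rows:
    - [0, 0, -0.03, 0, 0, 0]
    - [0, 0, -0.07, 0, 0, 0]
    - [0, 0, -0.07, 0, 0, 0]
    - [0, 0, -0.07, 0, 0, 0]
    - [0, 0, -0.07, 0, 0, 0]

```text
clock: 11.82
tcp_pos: [0.3916, 0.1845, 0.0454]
orientation: [-0.62, 3.079, 0.001]
contact_force: [-0.0, 0.6, 0.1]
grip_width: 0.0682
gripper_force: 0.0
```

Target (.3917,.1834,-.0062).

step_arm:
  rows:
    - [0, -0.002, -0.03, 0, 0, 0]
    - [0, -0.002, -0.06, 0, 0, 0]
    - [0, -0.002, -0.08, 0, 0, 0]
    - [0, -0.002, -0.086, 0, 0, 0]
    - [0, -0.002, -0.086, 0, 0, 0]

```text
clock: 12.23
tcp_pos: [0.3913, 0.1825, -0.0066]
orientation: [0.619, -3.08, -0.0]
contact_force: [0.1, -0.7, -0.8]
grip_width: 0.0684
gripper_force: 0.0
```

step_arm:
  rows:
    - [0, 0, 0, 0, 0, 0]
    - [0, 0, 0, 0, 0, 0]
    - [0, 0, 0, 0, 0, 0]

```text
clock: 12.48
tcp_pos: [0.3918, 0.1824, -0.0059]
orientation: [-0.618, 3.079, 0.001]
contact_force: [-0.1, 0.2, -0.6]
grip_width: 0.0684
gripper_force: 0.0
```

step_arm:
  rows:
    - [0, 0.001, 0, 0, 0, 0]
    - [0, 0.001, 0, 0, 0, 0]
    - [0, 0.001, 0, 0, 0, 0]
    - [0, 0.001, 0, 0, 0, 0]
    - [0, 0.001, 0, 0, 0, 0]
  jaw: 0.5
  squeeze: 30

```text
clock: 12.9
tcp_pos: [0.3915, 0.1829, -0.0059]
orientation: [-0.618, 3.079, 0.0]
contact_force: [-0.5, -0.2, 10.6]
grip_width: 0.0479
gripper_force: 29.0
```

step_arm:
  rows:
    - [0, 0, 0.02, 0, 0, 0]
    - [0, 0, 0.06, 0, 0, 0]
    - [0, 0, 0.11, 0, 0, 0]
    - [0, 0, 0.14, 0, 0, 0]
    - [0, 0, 0.14, 0, 0, 0]

```text
clock: 13.32
tcp_pos: [0.3932, 0.1838, 0.0805]
orientation: [-0.616, 3.074, 0.003]
contact_force: [0.1, 0.1, -1.0]
grip_width: 0.0476
gripper_force: 31.1
```

step_arm:
  rows:
    - [0.02, 0.06, 0, 0, 0, 0]
    - [0.04, 0.125, 0, 0, 0, 0]
    - [0.06, 0.19, 0, 0, 0, 0]
    - [0.08, 0.25, 0, 0, 0, 0]
    - [0.091, 0.284, 0, 0, 0, 0]

```text
clock: 13.73
tcp_pos: [0.4459, 0.3578, 0.0767]
orientation: [-0.622, 3.078, 0.004]
contact_force: [-1.0, 0.0, -0.8]
grip_width: 0.0478
gripper_force: 31.1
```

step_arm:
  rows:
    - [0, 0, 0, 0, 0, 0]
    - [0, 0, -0.02, 0, 0, 0]
    - [0, 0, -0.03, 0, 0, 0]
    - [0, 0, -0.03, 0, 0, 0]
    - [0, 0, -0.03, 0, 0, 0]

```text
clock: 14.15
tcp_pos: [0.445, 0.3508, 0.058]
orientation: [0.616, -3.078, 0.003]
contact_force: [0.3, 0.4, -0.6]
grip_width: 0.0479
gripper_force: 31.1
```

step_arm:
  rows:
    - [0, 0, 0, 0, 0, 0]
    - [0, 0, 0, 0, 0, 0]

```text
clock: 14.32
tcp_pos: [0.4459, 0.3525, 0.0595]
orientation: [-0.617, 3.08, 0.0]
contact_force: [0.3, -0.2, -0.7]
grip_width: 0.0476
gripper_force: 31.1
```

step_arm:
  rows:
    - [0.001, 0.002, -0.01, 0, 0, 0]
    - [0.001, 0.002, -0.02, 0, 0, 0]
    - [0.001, 0.002, -0.03, 0, 0, 0]
    - [0.001, 0.002, -0.036, 0, 0, 0]
    - [0.001, 0.002, -0.039, 0, 0, 0]

```text
clock: 14.73
tcp_pos: [0.4458, 0.3538, 0.0348]
orientation: [0.618, -3.079, 0.001]
contact_force: [-0.2, -0.0, -0.8]
grip_width: 0.0477
gripper_force: 31.1
```

step_arm:
  rows:
    - [0, 0, 0, 0, 0, 0]
    - [0, 0, 0, 0, 0, 0]
    - [0, 0, -0.001, 0, 0, 0]

```text
clock: 14.98
tcp_pos: [0.4464, 0.3544, 0.0354]
orientation: [-0.618, 3.08, 0.0]
contact_force: [0.6, 0.2, -0.8]
grip_width: 0.0478
gripper_force: 31.1
```

step_arm:
  rows:
    - [0, 0, -0.0015, 0, 0, 0]
    - [0, 0, -0.0025, 0, 0, 0]
    - [0, 0, -0.0025, 0, 0, 0]

```text
clock: 15.23
tcp_pos: [0.4465, 0.3544, 0.0343]
orientation: [-0.618, 3.08, 0.0]
contact_force: [-1.4, -0.6, 3.3]
grip_width: 0.0472
gripper_force: 31.7
```

step_arm:
  rows:
    - [0, 0, 0, 0, 0, 0]
    - [0, 0, 0, 0, 0, 0]
    - [0, 0, 0.03, 0, 0, 0]
    - [0, 0, 0.08, 0, 0, 0]
    - [0, 0, 0.14, 0, 0, 0]
  jaw: 0.2

```text
clock: 15.65
tcp_pos: [0.4449, 0.3531, 0.1168]
orientation: [0.618, -3.076, 0.003]
contact_force: [0.2, 0.6, 0.4]
grip_width: 0.0685
gripper_force: 0.0
```

step_arm:
  rows:
    - [0, -0.05, 0.06, 0, 0, -0.03]
    - [0.01, -0.11, 0.06, 0, 0, -0.06]
    - [0.04, -0.15, 0.06, 0, 0, -0.1]
    - [0.07, -0.2, 0.06, 0, 0, -0.14]
    - [0.07, -0.22, 0.06, 0, 0, -0.16]

```text
clock: 16.07
tcp_pos: [0.4918, 0.217, 0.1543]
orientation: [0.187, 3.133, -0.002]
contact_force: [-0.5, -0.3, -0.1]
grip_width: 0.0685
gripper_force: 0.0
```

Run:
```python
from fit import *
o=r.get_obs();R=cv2.Rodrigues(o["orientation"])[0];print(o["tcp_pos"],np.degrees(np.arctan2(R[1,1],R[0,1])),o["joints"])
x=ell("top",(265,222,312,268),lambda h:(h[...,2]>125)&(h[...,1]<50)|(h[...,2]<10),.050,"disc")
y=ell("side",(300,255,350,300),lambda h:(h[...,2]>125)&(h[...,1]<50),.045,"disc")
t=eyes.grab_frame("top")[150:290,250:450,::-1];s=eyes.grab_frame("side")[190:330,230:430,::-1]
cv2.imwrite("pics/c8.png",np.hstack([cv2.resize(t,None,fx=2,fy=2,interpolation=2),cv2.resize(s,None,fx=2,fy=2,interpolation=2)]))
def tri(a,b):
    (o1,d1),(o2,d2)=ray("top",a),ray("side",b)
    k=np.linalg.lstsq(np.stack([d1,-d2],1),o2-o1,rcond=None)[0];return o1+k[0]*d1,o2+k[1]*d2
for u in((425,195),(450,186),(475,182),(485,200)):
  print(u,[onz("top",u,z).round(3)[:2] for z in(0,.05,.1,.2)],[proj("side",onz("top",u,z)).round(0) for z in(0,.05,.1,.2)])
```

```text
[0.49183992 0.21703347 0.15432232] 83.16335270636456 [-0.39523061  0.33616848 -0.1679576   1.94300003  0.07615707  0.86647204
  0.84825934]
disc top [287.72 244.02] [27.18 27.35] [0.4468 0.3546 0.05  ]
disc side [325.08 282.03] [38.33 74.99] [0.4397 0.3791 0.045 ]
(425, 195) [array([0.553, 0.086]), array([0.541, 0.098]), array([0.529, 0.111]), array([0.506, 0.135])] [array([279., 236.]), array([283., 216.]), array([287., 195.]), array([296., 149.])]
(450, 186) [array([0.572, 0.035]), array([0.559, 0.05 ]), array([0.546, 0.065]), array([0.521, 0.095])] [array([273., 227.]), array([277., 209.]), array([281., 189.]), array([291., 145.])]
(475, 182) [array([ 0.581, -0.018]), array([0.568, 0.   ]), array([0.555, 0.018]), array([0.528, 0.054])] [array([272., 219.]), array([276., 201.]), array([280., 182.]), array([289., 141.])]
(485, 200) [array([ 0.544, -0.037]), array([ 0.533, -0.018]), array([0.522, 0.001]), array([0.499, 0.039])] [array([289., 217.]), array([292., 199.]), array([296., 180.]), array([304., 139.])]
```

View pics/c8.png

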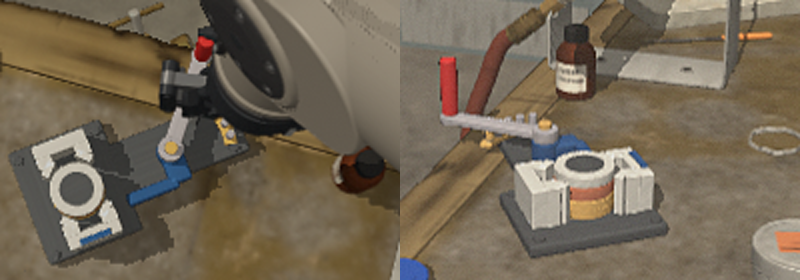

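The last picture shows the stack (brass, copper, pale disc) square between the jaws, the handle free and the pipe well clear. Now I move over the handle.

step_arm:
  rows:
    - [0.05, 0.01, 0, 0, 0, -0.03]
    - [0.1, 0.018, 0, 0, 0, -0.066]
    - [0.146, 0.0255, 0, 0, 0, -0.066]
    - [0.146, 0.0255, 0, 0, 0, -0.066]
    - [0.146, 0.0255, 0, 0, 0, -0.066]

```text
clock: 16.68
tcp_pos: [0.5759, 0.2395, 0.1531]
orientation: [-0.486, -3.103, -0.001]
contact_force: [0.3, 0.3, 0.3]
grip_width: 0.0682
gripper_force: 0.0
```

step_arm:
  rows:
    - [0, 0, 0, 0, 0, 0]
    - [0, 0, 0, 0, 0, 0]
    - [0, 0, 0, 0, 0, 0]
  jaw: 0.4

```text
clock: 16.93
tcp_pos: [0.5746, 0.238, 0.1537]
orientation: [-0.488, -3.103, 0.0]
contact_force: [0.3, -0.3, 0.1]
grip_width: 0.0514
gripper_force: 0.0
```

Run:
```python
from fit import *
o=r.get_obs();R=cv2.Rodrigues(o["orientation"])[0];print(o["tcp_pos"],np.degrees(np.arctan2(R[1,1],R[0,1])),o["joints"],o["contact_force"])
x=ell("side",(230,205,290,260),lambda h:((h[...,0]<8)|(h[...,0]>172))&(h[...,1]>170)&(h[...,2]>90),.07,"handle")
```

```text
[0.57459447 0.23798327 0.15368696] 72.11137937922003 [-0.4094021   0.46214806 -0.11093767  1.74541672  0.06069825  0.93803436
  0.71384094] [ 0.27204925 -0.28371157  0.08710865]
handle side [253.95 231.41] [ 9.96 34.24] [0.5765 0.2347 0.07  ]
```

step_arm:
  rows:
    - [0.002, 0, -0.05, 0, 0, 0]
    - [0.002, 0, -0.1, 0, 0, 0]
    - [0.002, 0, -0.15, 0, 0, 0]
    - [0.002, 0, -0.17, 0, 0, 0]
    - [0.002, 0, -0.172, 0, 0, 0]

```text
clock: 17.4
tcp_pos: [0.5746, 0.2365, 0.0478]
orientation: [-0.49, -3.098, 0.005]
contact_force: [-1.2, -0.2, 0.2]
grip_width: 0.0511
gripper_force: 0.0
```

step_arm:
  rows:
    - [0, 0, 0, 0, 0, 0]
    - [0, 0, 0, 0, 0, 0]
    - [0, 0, 0, 0, 0, 0]

```text
clock: 17.65
tcp_pos: [0.5784, 0.2382, 0.0526]
orientation: [0.491, 3.1, 0.003]
contact_force: [0.6, 0.5, 0.7]
grip_width: 0.0511
gripper_force: 0.0
```

step_arm:
  rows:
    - [-0.002, 0, 0, 0, 0, 0]
    - [-0.002, 0, 0, 0, 0, 0]
    - [-0.002, 0, 0, 0, 0, 0]
    - [-0.002, 0, 0, 0, 0, 0]
    - [-0.002, 0, 0, 0, 0, 0]
  jaw: 1.0
  squeeze: 40

```text
clock: 18.07
tcp_pos: [0.5763, 0.2379, 0.0513]
orientation: [0.491, 3.102, 0.001]
contact_force: [-2.3, 0.0, 5.8]
grip_width: 0.0147
gripper_force: 39.0
```

step_arm:
  rows:
    - [0, 0, 0, 0, 0, 0]
    - [0, 0, 0, 0, 0, 0]
    - [0, 0, 0, 0, 0, 0]

```text
clock: 18.32
tcp_pos: [0.5763, 0.2379, 0.0514]
orientation: [0.491, 3.102, 0.001]
contact_force: [-1.1, 0.2, 6.2]
grip_width: 0.0151
gripper_force: 39.1
```

```bash
cat > lev.py <<'E'
from h import *
C=np.array([.4856,.2675])
o=r.get_obs();p=o["tcp_pos"];R=cv2.Rodrigues(o["orientation"])[0];d=p[:2]-C;f=o["contact_force"]
th=np.arctan2(d[1],d[0]);u=np.array([np.cos(th),np.sin(th)]);t=np.array([u[1],-u[0]])
print("t",o["clock"],"tcp",p.round(4),"R",np.hypot(*d).round(4),"th",th.round(4),"clos",np.degrees(np.arctan2(R[1,1],R[0,1])).round(1),"Ft",(f[:2]@t).round(2),"Fr",(f[:2]@u).round(2),"Fz",f[2].round(1),"w",o["grip_width"].round(4))
E
python3 lev.py
```

```text
Traceback (most recent call last):
  File "lev.py", line 5, in <module>
    print("t",o["clock"],"tcp",p.round(4),"R",np.hypot(*d).round(4),"th",th.round(4),"clos",np.degrees(np.arctan2(R[1,1],R[0,1])).round(1),"Ft",(f[:2]@t).round(2),"Fr",(f[:2]@u).round(2),"Fz",f[2].round(1),"w",o["grip_width"].round(4))
                                                                                                                                                                                                                  ^^^^^^^^^^^^^^^^^^^^^
AttributeError: 'float' object has no attribute 'round'
```

```bash
sed -i 's/o\["grip_width"\].round(4)/round(o["grip_width"],4)/; s/,f\[2\].round(1)/,round(f[2],1)/' lev.py; python3 lev.py
python3 - <<'E'
import numpy as np
C=np.array([.4856,.2675]);P=np.array([.5763,.2379]);d=P-C;R=np.hypot(*d);t0=np.arctan2(d[1],d[0])
q=lambda f:C+R*np.array([np.cos(t0-f),np.sin(t0-f)])
for k in range(26):
    f=.03*k;print(round(f,3),q(f).round(4),"inc to next",((q(f+.03)-q(f))/.6).round(4),-.03/np.pi)
E
```

```text
t 18.3167 tcp [0.5763 0.2379 0.0514] R 0.0954 th -0.3157 clos 72.0 Ft 0.12 Fr -1.07 Fz 6.2 w 0.0151
0.0 [0.5763 0.2379] inc to next [-0.0015 -0.0045] -0.00954929658551372
0.03 [0.5754 0.2352] inc to next [-0.0017 -0.0045] -0.00954929658551372
0.06 [0.5744 0.2325] inc to next [-0.0018 -0.0044] -0.00954929658551372
0.09 [0.5733 0.2299] inc to next [-0.0019 -0.0044] -0.00954929658551372
0.12 [0.5721 0.2273] inc to next [-0.0021 -0.0043] -0.00954929658551372
0.15 [0.5709 0.2247] inc to next [-0.0022 -0.0042] -0.00954929658551372
0.18 [0.5695 0.2221] inc to next [-0.0023 -0.0042] -0.00954929658551372
0.21 [0.5681 0.2196] inc to next [-0.0025 -0.0041] -0.00954929658551372
0.24 [0.5667 0.2172] inc to next [-0.0026 -0.004 ] -0.00954929658551372
0.27 [0.5651 0.2148] inc to next [-0.0027 -0.0039] -0.00954929658551372
0.3 [0.5635 0.2124] inc to next [-0.0028 -0.0039] -0.00954929658551372
0.33 [0.5618 0.2101] inc to next [-0.0029 -0.0038] -0.00954929658551372
0.36 [0.5601 0.2078] inc to next [-0.003  -0.0037] -0.00954929658551372
0.39 [0.5582 0.2056] inc to next [-0.0031 -0.0036] -0.009549296585
[... 168 characters left out ...]
4] inc to next [-0.0035 -0.0033] -0.00954929658551372
0.51 [0.5503 0.1974] inc to next [-0.0036 -0.0032] -0.00954929658551372
0.54 [0.5482 0.1955] inc to next [-0.0036 -0.0031] -0.00954929658551372
0.57 [0.546  0.1936] inc to next [-0.0037 -0.003 ] -0.00954929658551372
0.6 [0.5437 0.1919] inc to next [-0.0038 -0.0029] -0.00954929658551372
0.63 [0.5414 0.1901] inc to next [-0.0039 -0.0027] -0.00954929658551372
0.66 [0.5391 0.1885] inc to next [-0.004  -0.0026] -0.00954929658551372
0.69 [0.5367 0.1869] inc to next [-0.0041 -0.0025] -0.00954929658551372
0.72 [0.5343 0.1854] inc to next [-0.0041 -0.0024] -0.00954929658551372
0.75 [0.5318 0.184 ] inc to next [-0.0042 -0.0022] -0.00954929658551372
```

step_arm:
  rows:
    - [-0.0015, -0.0045, 0, 0, 0, -0.0095]
    - [-0.0015, -0.0045, 0, 0, 0, -0.0095]
    - [-0.0015, -0.0045, 0, 0, 0, -0.0095]

```text
clock: 18.57
tcp_pos: [0.5756, 0.236, 0.0513]
orientation: [0.536, 3.094, 0.003]
contact_force: [-0.5, 2.3, 5.9]
grip_width: 0.0147
gripper_force: 39.2
```

step_arm:
  rows:
    - [-0.0017, -0.0045, 0, 0, 0, -0.0095]
    - [-0.0017, -0.0045, 0, 0, 0, -0.0095]
    - [-0.0017, -0.0045, 0, 0, 0, -0.0095]

```text
clock: 18.82
tcp_pos: [0.5748, 0.2337, 0.0513]
orientation: [0.583, 3.085, 0.004]
contact_force: [2.1, 4.6, 4.0]
grip_width: 0.015
gripper_force: 39.3
```

step_arm:
  rows:
    - [-0.0018, -0.0044, 0, 0, 0, -0.0095]
    - [-0.0018, -0.0044, 0, 0, 0, -0.0095]
    - [-0.0018, -0.0044, 0, 0, 0, -0.0095]

```text
clock: 19.07
tcp_pos: [0.5735, 0.2306, 0.0513]
orientation: [0.63, 3.076, 0.003]
contact_force: [1.1, 3.9, 6.5]
grip_width: 0.0149
gripper_force: 39.4
```

step_arm:
  rows:
    - [-0.0019, -0.0044, 0, 0, 0, -0.0095]
    - [-0.0019, -0.0044, 0, 0, 0, -0.0095]
    - [-0.0019, -0.0044, 0, 0, 0, -0.0095]

```text
clock: 19.32
tcp_pos: [0.5723, 0.2278, 0.0513]
orientation: [0.677, 3.067, 0.003]
contact_force: [0.7, 3.7, 8.1]
grip_width: 0.0156
gripper_force: 39.4
```

step_arm:
  rows:
    - [-0.0021, -0.0043, 0, 0, 0, -0.0095]
    - [-0.0021, -0.0043, 0, 0, 0, -0.0095]
    - [-0.0021, -0.0043, 0, 0, 0, -0.0095]

```text
clock: 19.57
tcp_pos: [0.5709, 0.225, 0.0513]
orientation: [0.723, 3.056, 0.003]
contact_force: [-0.5, 3.1, 6.1]
grip_width: 0.015
gripper_force: 39.4
```

step_arm:
  rows:
    - [-0.0022, -0.0042, 0, 0, 0, -0.0095]
    - [-0.0022, -0.0042, 0, 0, 0, -0.0095]
    - [-0.0022, -0.0042, 0, 0, 0, -0.0095]

```text
clock: 19.82
tcp_pos: [0.5696, 0.2223, 0.0513]
orientation: [0.768, 3.045, 0.002]
contact_force: [-0.8, 2.4, 7.8]
grip_width: 0.0144
gripper_force: 39.5
```

```bash
python3 lev.py
```

```text
t 19.8167 tcp [0.5696 0.2223 0.0513] R 0.0953 th -0.4937 clos 61.7 Ft -1.72 Fr -1.83 Fz 7.8 w 0.0144
```

Peak push at φ≈0.04 and falling since, so the first crest is near 0.145, as the pins suggest. Continuing.

step_arm:
  rows:
    - [-0.0023, -0.0042, 0, 0, 0, -0.0095]
    - [-0.0023, -0.0042, 0, 0, 0, -0.0095]
    - [-0.0023, -0.0042, 0, 0, 0, -0.0095]

```text
clock: 20.07
tcp_pos: [0.568, 0.2197, 0.0513]
orientation: [0.814, 3.034, 0.002]
contact_force: [-1.4, 2.6, 8.3]
grip_width: 0.0146
gripper_force: 39.5
```

step_arm:
  rows:
    - [-0.0025, -0.0041, 0, 0, 0, -0.0095]
    - [-0.0025, -0.0041, 0, 0, 0, -0.0095]
    - [-0.0025, -0.0041, 0, 0, 0, -0.0095]

```text
clock: 20.32
tcp_pos: [0.5669, 0.2177, 0.0513]
orientation: [0.858, 3.021, 0.003]
contact_force: [0.5, 2.8, 6.0]
grip_width: 0.015
gripper_force: 39.3
```

step_arm:
  rows:
    - [-0.0026, -0.004, 0, 0, 0, -0.0095]
    - [-0.0026, -0.004, 0, 0, 0, -0.0095]
    - [-0.0026, -0.004, 0, 0, 0, -0.0095]

```text
clock: 20.57
tcp_pos: [0.5657, 0.2158, 0.0513]
orientation: [0.902, 3.007, 0.005]
contact_force: [2.1, 4.5, 5.1]
grip_width: 0.0144
gripper_force: 39.3
```

step_arm:
  rows:
    - [-0.0027, -0.0039, 0, 0, 0, -0.0095]
    - [-0.0027, -0.0039, 0, 0, 0, -0.0095]
    - [-0.0027, -0.0039, 0, 0, 0, -0.0095]

```text
clock: 20.82
tcp_pos: [0.564, 0.2133, 0.0513]
orientation: [0.947, 2.994, 0.004]
contact_force: [0.9, 5.3, 4.7]
grip_width: 0.0148
gripper_force: 39.3
```

step_arm:
  rows:
    - [-0.0028, -0.0039, 0, 0, 0, -0.0095]
    - [-0.0028, -0.0039, 0, 0, 0, -0.0095]
    - [-0.0028, -0.0039, 0, 0, 0, -0.0095]

```text
clock: 21.07
tcp_pos: [0.5622, 0.2108, 0.0513]
orientation: [0.992, 2.979, 0.004]
contact_force: [1.0, 4.5, 5.2]
grip_width: 0.0149
gripper_force: 39.4
```

step_arm:
  rows:
    - [-0.0029, -0.0038, 0, 0, 0, -0.0095]
    - [-0.0029, -0.0038, 0, 0, 0, -0.0095]
    - [-0.0029, -0.0038, 0, 0, 0, -0.0095]

```text
clock: 21.32
tcp_pos: [0.5604, 0.2084, 0.0513]
orientation: [1.037, 2.964, 0.003]
contact_force: [0.5, 4.6, 6.3]
grip_width: 0.0147
gripper_force: 39.4
```

```bash
python3 lev.py
```

```text
t 21.3167 tcp [0.5604 0.2084 0.0513] R 0.0953 th -0.6688 clos 51.4 Ft -3.86 Fr -2.46 Fz 6.3 w 0.0147
```

Notch 1 felt at φ≈0.245, so notch 3 should be at about 0.665. Continuing past clicks 2 and 3.

step_arm:
  rows:
    - [-0.003, -0.0037, 0, 0, 0, -0.0095]
    - [-0.003, -0.0037, 0, 0, 0, -0.0095]
    - [-0.003, -0.0037, 0, 0, 0, -0.0095]

```text
clock: 21.57
tcp_pos: [0.5585, 0.2061, 0.0513]
orientation: [1.081, 2.949, 0.003]
contact_force: [-0.3, 4.4, 6.9]
grip_width: 0.0148
gripper_force: 39.4
```

step_arm:
  rows:
    - [-0.0031, -0.0036, 0, 0, 0, -0.0095]
    - [-0.0031, -0.0036, 0, 0, 0, -0.0095]
    - [-0.0031, -0.0036, 0, 0, 0, -0.0095]

```text
clock: 21.82
tcp_pos: [0.5565, 0.2038, 0.0513]
orientation: [1.125, 2.932, 0.003]
contact_force: [-1.3, 3.2, 7.4]
grip_width: 0.015
gripper_force: 39.5
```

step_arm:
  rows:
    - [-0.0033, -0.0035, 0, 0, 0, -0.0095]
    - [-0.0033, -0.0035, 0, 0, 0, -0.0095]
    - [-0.0033, -0.0035, 0, 0, 0, -0.0095]

```text
clock: 22.07
tcp_pos: [0.5549, 0.2021, 0.0513]
orientation: [1.168, 2.915, 0.004]
contact_force: [1.1, 4.5, 5.5]
grip_width: 0.0146
gripper_force: 39.3
```

step_arm:
  rows:
    - [-0.0034, -0.0034, 0, 0, 0, -0.0095]
    - [-0.0034, -0.0034, 0, 0, 0, -0.0095]
    - [-0.0034, -0.0034, 0, 0, 0, -0.0095]

```text
clock: 22.32
tcp_pos: [0.5533, 0.2005, 0.0513]
orientation: [1.211, 2.897, 0.006]
contact_force: [2.0, 5.9, 4.4]
grip_width: 0.0149
gripper_force: 39.2
```

step_arm:
  rows:
    - [-0.0035, -0.0033, 0, 0, 0, -0.0095]
    - [-0.0035, -0.0033, 0, 0, 0, -0.0095]
    - [-0.0035, -0.0033, 0, 0, 0, -0.0095]

```text
clock: 22.57
tcp_pos: [0.5511, 0.1984, 0.0513]
orientation: [1.254, 2.878, 0.005]
contact_force: [1.9, 5.2, 3.8]
grip_width: 0.0147
gripper_force: 39.2
```

step_arm:
  rows:
    - [-0.0036, -0.0032, 0, 0, 0, -0.0095]
    - [-0.0036, -0.0032, 0, 0, 0, -0.0095]
    - [-0.0036, -0.0032, 0, 0, 0, -0.0095]

```text
clock: 22.82
tcp_pos: [0.5489, 0.1963, 0.0513]
orientation: [1.297, 2.86, 0.005]
contact_force: [1.4, 5.1, 5.5]
grip_width: 0.0152
gripper_force: 39.3
```

step_arm:
  rows:
    - [-0.0036, -0.0031, 0, 0, 0, -0.0095]
    - [-0.0036, -0.0031, 0, 0, 0, -0.0095]
    - [-0.0036, -0.0031, 0, 0, 0, -0.0095]

```text
clock: 23.07
tcp_pos: [0.5466, 0.1943, 0.0513]
orientation: [1.34, 2.84, 0.004]
contact_force: [2.0, 3.9, 4.9]
grip_width: 0.0148
gripper_force: 39.3
```

step_arm:
  rows:
    - [-0.0037, -0.003, 0, 0, 0, -0.0095]
    - [-0.0037, -0.003, 0, 0, 0, -0.0095]
    - [-0.0037, -0.003, 0, 0, 0, -0.0095]

```text
clock: 23.32
tcp_pos: [0.5442, 0.1925, 0.0513]
orientation: [1.382, 2.82, 0.004]
contact_force: [1.2, 4.0, 6.3]
grip_width: 0.0148
gripper_force: 39.3
```

```bash
python3 lev.py
```

```text
t 23.3167 tcp [0.5442 0.1925 0.0513] R 0.0952 th -0.9074 clos 37.8 Ft -3.4 Fr -2.41 Fz 6.3 w 0.0148
```

step_arm:
  rows:
    - [-0.0038, -0.0029, 0, 0, 0, -0.0095]
    - [-0.0038, -0.0029, 0, 0, 0, -0.0095]
    - [-0.0038, -0.0029, 0, 0, 0, -0.0095]

```text
clock: 23.57
tcp_pos: [0.5418, 0.1906, 0.0513]
orientation: [1.425, 2.799, 0.004]
contact_force: [0.9, 3.3, 7.4]
grip_width: 0.0147
gripper_force: 39.4
```

step_arm:
  rows:
    - [-0.002, -0.0014, 0, 0, 0, -0.0048]
    - [-0.002, -0.0014, 0, 0, 0, -0.0048]
    - [-0.002, -0.0014, 0, 0, 0, -0.0048]

```text
clock: 23.82
tcp_pos: [0.5407, 0.1898, 0.0513]
orientation: [1.445, 2.788, 0.004]
contact_force: [1.2, 4.7, 6.2]
grip_width: 0.0149
gripper_force: 39.4
```

step_arm:
  rows:
    - [-0.002, -0.0014, 0, 0, 0, -0.0048]
    - [-0.002, -0.0014, 0, 0, 0, -0.0048]
    - [-0.002, -0.0014, 0, 0, 0, -0.0048]

```text
clock: 24.07
tcp_pos: [0.5398, 0.1892, 0.0513]
orientation: [1.466, 2.777, 0.005]
contact_force: [2.1, 5.3, 4.9]
grip_width: 0.0146
gripper_force: 39.3
```

```bash
python3 lev.py
```

```text
t 24.0667 tcp [0.5398 0.1892 0.0513] R 0.0952 th -0.9651 clos 34.3 Ft -4.7 Fr -3.17 Fz 4.9 w 0.0146
```

step_arm:
  rows:
    - [0, 0, 0, 0, 0, 0]
    - [0, 0, 0, 0, 0, 0]
    - [0, 0, 0, 0, 0, 0]
    - [0, 0, 0, 0, 0, 0]
    - [0, 0, 0, 0, 0, 0]

```text
clock: 24.48
tcp_pos: [0.5398, 0.1892, 0.0513]
orientation: [1.466, 2.777, 0.005]
contact_force: [1.1, 4.8, 5.7]
grip_width: 0.0149
gripper_force: 39.3
```

```bash
python3 - <<'E'
from fit import *
x=ell("side",(305,260,345,290),lambda h:(h[...,0]<14)&(h[...,1]>105)&(h[...,2]>110),.034,"ring")
E
python3 lev.py
```

```text
ring side [323.6  285.25] [11.39 20.41] [0.4424 0.3692 0.034 ]
t 24.5333 tcp [0.5398 0.1892 0.0513] R 0.0952 th -0.9653 clos 34.3 Ft -4.06 Fr -2.99 Fz 5.1 w 0.0149
```

Notches felt at φ≈0.24, 0.44 and 0.645. The lever now holds steady in the third, with the push midway up the jump. I hand in after a numeric check of the stack.

Run:
```python
from fit import *
x=ell("top",(265,222,312,268),lambda h:(h[...,2]<95)&(h[...,1]<40)&(np.hypot(*np.indices(h.shape[:2])-np.array([176,182])[:,None,None])<90),.050,"disc dark face")
print(r.hand_in())
```

```text
disc dark face top [287.41 242.44] [15.94 16.59] [0.4497 0.3552 0.05  ]
the job is handed in; nothing more can be done
None
```

The spacer ring and then the top disc were set square on the base. The lever was swung three clicks by feel and is still held in the third notch, and the job is handed in at about 24.6 s; no verdict came back.

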